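Shift the sieve-shaker gearbox from park to the green slot

TASK

Put the sieve-shaker drive into its green gear: with the fingertips, push the selector lever out of its red-marked park slot, sideways along the neutral lane, and all the way into the slot marked by the green disc, then take the hand away. Do not run the lever into any of the other coloured slots on the way, do not force it, and leave the tin, the tools and everything else on the bench where they are.

Things in the scene. Friction and masses are not known exactly. Their poses are not given: they have to be found in the camera images.
- gearbox: grey gearbox, 180 x 160 mm, fixed on a timber skid (380 x 305 mm, 25 mm thick) with a blue motor on its +x side (top 130 mm above the table). Origin on the table below the middle of the gate; x points from the gate to the motor (roughly away from the robot), y to its left, z up. The steel gate plate on top is 140 (x) by 120 (y) mm, its upper face 125 mm above the table
- gate_mid (a point): middle of the gate's neutral lane, on the plate's upper face (x = y = 0 in the gearbox frame). The cut-out is 14 mm wide everywhere: the lane runs along y from -33 to +33 mm; at y = +26 and at y = -26 mm a column runs along x from -33 to +33 mm: the four corner slots. The lane's ends are flush with the columns' outer walls
- park_slot (a point): outer end of the park slot, on the plate's upper face: 33 mm from gate_mid towards -x of the gearbox. The slot runs from here straight to the middle of the lane; a red 18 mm square fixed on the plate marks it. Opposite the park slot the lane has a plain wall, so the lever stops there
- lever: selector lever: 10 mm steel shaft with a black grip, through the gate. Origin at its pivot, 35 mm above the gearbox's origin; z up along the shaft, vertical in the middle of the lane. Swings both ways as far as the gate allows and stays where left; 2 to 5 N at the grip moves it slowly, hard stops at the ends of lane and slots. It starts in the park slot, leaning to -x of the gearbox. Cannot be lifted
- lever_grip (a point): middle of the lever's black grip (26 mm in diameter, from 32 mm below to 30 mm above this point along the shaft), 170 mm along the shaft from the pivot: 205 mm above the table when upright, 5 to 15 mm lower when leaning. At a lane end or slot end it is about 50 mm off gate_mid in that direction
- lever_gate (a point): point on the shaft's axis 90 mm from the pivot, at the level of the gate plate: shows where in the gate the lever is. Within about 2 mm of x = 0 (gearbox frame) in the neutral lane, about 27 mm from it at the end of a slot
- green_disc: flat green disc, 20 mm across, 2 mm thick, fixed on the gate plate beyond the outer end of one of the four corner slots, and marks that slot. Origin at the centre of its underside, on the plate: x = +50 or -50 mm, y = +26 or -26 mm in the gearbox frame. The four discs change corners from run to run
- blue_disc: flat blue disc, 20 mm across, 2 mm thick, fixed on the gate plate beyond the outer end of one of the four corner slots, and marks that slot. Origin at the centre of its underside, on the plate: x = +50 or -50 mm, y = +26 or -26 mm in the gearbox frame. The four discs change corners from run to run
- yellow_disc: flat yellow disc, 20 mm across, 2 mm thick, fixed on the gate plate beyond the outer end of one of the four corner slots, and marks that slot. Origin at the centre of its underside, on the plate: x = +50 or -50 mm, y = +26 or -26 mm in the gearbox frame. The four discs change corners from run to run
- white_disc: flat white disc, 20 mm across, 2 mm thick, fixed on the gate plate beyond the outer end of one of the four corner slots, and marks that slot. Origin at the centre of its underside, on the plate: x = +50 or -50 mm, y = +26 or -26 mm in the gearbox frame. The four discs change corners from run to run
- grease_tin: loose bystander: small steel tin with a yellow band and white cap, 42 mm across, 60 mm tall, standing on the skid beside the gearbox (left, +y side of the gearbox frame); origin at the centre of its underside
- wrench: loose bystander: steel wrench, 150 mm long, lying on the skid on the gearbox's -y side; origin under its middle
- mould_a: loose bystander: red waisted specimen mould, 90 mm across, 105 mm tall; origin at the centre of its underside
- mould_b: loose bystander: second red waisted specimen mould, same size; origin at the centre of its underside
- sample_bowl: loose bystander: steel bowl, 130 mm across, 60 mm tall; origin at the centre of its underside
- brush: loose bystander: bench brush lying flat; origin under its middle
- weight: loose bystander: brass weight, 44 mm across, 50 mm tall; origin at the centre of its underside

How it is judged (in metres and radians):
On the way, in this order (a step that is already met when the one before it is completed fails the run):
1. the lever is out of the park slot, in the neutral lane (x of lever_gate in the frame of gearbox above -0.007 m), for 0.05 s.
2. the lever is in the green slot (horizontal distance between lever_gate and green_disc below 0.031 m), for 0.2 s.
At the end, for the whole second after the job is handed in: The lever rests in the green-marked slot: its shaft at gate level is within 31 mm horizontally of the green disc's centre (about 23 mm when fully home, so at most 8 mm short of the slot's end), it is not moving (below 0.1 rad/s), and no bystander has moved more than 20 mm (horizontal distance between lever_gate and green_disc below 0.031 m and angular speed of lever below 0.1 rad/s and distance of each of grease_tin, wrench, mould_a, mould_b, sample_bowl, brush, weight from where it was at the start of the episode below 0.02 m); the robot touches nothing.
It fails at once if the lever is run into the blue, yellow or white slot (horizontal distance between lever_gate and blue_disc below 0.03 m or horizontal distance between lever_gate and yellow_disc below 0.03 m or horizontal distance between lever_gate and white_disc below 0.03 m).
It fails at once if the lever is forced: pressed with more than 60 N (contact force between the fingers and lever above 60 N).
It fails at once if a bystander (tin, wrench, moulds, bowl, brush, weight) is displaced by more than 20 mm, lifted or carried (distance of any of grease_tin, wrench, mould_a, mould_b, sample_bowl, brush, weight from where it was at the start of the episode above 0.02 m).
It also fails if it takes over 42 s, if anything falls off the work surface, if the arm or the gripper's body presses on something with over 40 N, if the wrist force passes 120 N, or if a joint passes its speed limit or range.

ROBOT

A 6-joint arm with a two-finger parallel gripper is mounted at the origin on the work surface. World frame = base frame: x ahead of the robot, y to its left, z up, the work surface at z = 0. Lengths are in m, angles in degrees, forces in N, time in s.
With the tool pointing down it reaches from about 0.2 to 0.875 m from the base axis. Payload 3.4 kg.
Tool frame: the origin (TCP) lies at the very end of the fingers, on their centre line; the grasp point (between the pads) lies 19 mm behind it; z points along the fingers, y is the direction in which the jaws open and shut (so a half turn about z gives the same grasp; the last joint's range is limited). The gripper opens to 94 mm and grips with 3 to 60 N. Pads are 16 mm wide; open, the fingers measure 119 mm over their backs; the gripper's body (75 mm by 177 mm) begins 78 mm behind the grasp point.
Start: joints at [-79.355, 15.808, 86.224, -0, 77.962, -6.933], TCP at [0.174, -0.548, 0.205] pointing down, gripper open.
Joint ranges: [-165.64, 165.64], [-43.16, 119.46], [12.63, 154.43], [-67.54, 247.53], [6.08, 155.33], [-154.97, 154.97]. Speed limits (degrees/s): [147.25, 147.25, 180, 180, 180, 180].

INTERFACE

Orientations are given as [roll, pitch, yaw] about the fixed x, y, z axes, in that order (R = Rz(yaw) Ry(pitch) Rx(roll)).
In Python, from rig import manip, grab_frame, camera_params gives the robot as it stands.
- The arm moves only by the shell command python3 -m pendant 'ROWS' [FORCE]. ROWS is JSON, a list that holds one entry, the list of rows, each a list of 5 numbers: the shift along the world's x, y, z in cm, then the turn about the world's z in rad, then the closure, from 0 (fully open) to 1 (shut). A call has 1 to 12 rows; each row is the pose to reach, as a shift and turn from the pose measured when the call began; what a row does not reach only later rows make up. A row lasts 1/10 s, in which the tool goes at most 50 mm and 8.59 degrees, less where a joint would pass 70% of its speed; a pose out of reach is approached as far as the arm can. A call with a gripper value outside its range is refused whole. The fingers move at their own pace and stop on an object; FORCE is the grip in N (left out, the last holds). Time passes only in rows, so rows that repeat a pose let the fingers close. It gives the time, the measured TCP pose, the force and the opening at its end, in the units of the state.
- manip.observe(): the state, without advancing time (a new reading comes with each control period).
- grab_frame(name): name is "scene" or "side" or "wrist"; returns the picture (420x560x3 uint8, red, green, blue); there is no depth.
- camera_params(name): a dict with "camera_matrix" (3x3 intrinsics, pixels), "origin" and "orientation" of the camera in the world; the wrist camera has in their place "tool_from_camera" (4x4, takes a point from camera to tool coordinates, whose origin is the TCP and whose axes are the flange's). Camera axes: x right, y down, z forward; pixel columns grow to the right and rows downward; lengths in m; the calibration is good to about 2 mm. The wrist camera is an equidistant fisheye: a pixel r from the principal point sees the ray r / f radians off the axis. A picture is of the moment at which its call begins: read the wrist's pose just before it. camera_params takes no time and is no camera call.
- manip.hand_in(): hands the job in, once; it reports no verdict.
The state is a dict: "clock": time; "joint_positions": joint angles; "joint_vel": joint speeds; "joint_torque": joint torques, N m; "tcp_pos": TCP position; "tool_rot": TCP orientation; "contact_force": force on the tool from outside, world axes, zero at the start; "moment": the same for the moment, N m; "gripper_width": opening from 0.0 (shut) to 1.0 (fully open).
Only numpy, scipy, OpenCV 4.12 (cv2) and the standard library are available. Lean on these libraries where they do the work, as an engineer would, in place of code of your own. Each camera call takes 0.05 s, during which the arm holds its last target.

## Working session

There is one attempt and no reset: what is moved stays moved. The work goes in short steps, Python scripts to look and compute and a shell command to move; the robot and the scene stay as the last step left them, time stands still between calls to the robot, and variables do not carry over. Pictures are saved under pics/ and viewed, and the job is handed in when it is done.

```bash
ls; mkdir -p pics; python3 - <<'E'
from rig import manip, grab_frame, camera_params
import cv2
print(manip.observe())
for n in ("scene","side","wrist"):
    print(n,camera_params(n))
    cv2.imwrite(f"pics/{n}0.png",grab_frame(n)[:,:,::-1])
E
```

```text
pics
{'clock': 0.0, 'joint_positions': array([-7.93559814e+01,  1.58463016e+01,  8.62925642e+01, -5.09092641e-04,
        7.79618600e+01, -6.93211793e+00]), 'joint_vel': array([-0.03158768,  0.00339611,  0.02465317,  0.1248101 ,  0.08824616,
        0.00523532]), 'joint_torque': array([ 2.85797032e-04, -4.04588342e+01, -2.37232804e+01,  7.01813120e-02,
        3.45811795e-02, -1.36095409e-04]), 'tcp_pos': array([ 0.17352989, -0.54761205,  0.20463636]), 'tool_rot': array([-1.7989995e+02, -1.1662858e-02,  1.7576233e+01]), 'contact_force': array([ 0.36846969, -0.00838379,  0.4792118 ]), 'moment': array([-0.01195003,  0.0298796 , -0.02217402]), 'gripper_width': 0.9957767055879515}
scene {'camera_matrix': array([[438.7520534 ,   0.        , 284.93184174],
       [  0.        , 438.7520534 , 212.47930726],
       [  0.        ,   0.        ,   1.        ]]), 'origin': array([ 1.26021228, -0.58329271,  1.05677989]), 'orientation': array([-134.26905182,   -1.19369726,   54.55583852])}
side {'camera_matrix': array([[400.44502968,   0.        , 287.09774981],
       [  0.        , 400.44502968, 207.64770932],
       [  0.        ,   0.        ,   1.        ]]), 'origin': array([0.08634288, 0.935985  , 0.9493061 ]), 'orientation': array([-127.79215893,   -0.82760508, -154.83073319])}
wrist {'camera_matrix': array([[325.1922621 ,   0.        , 285.16312224],
       [  0.        , 325.1922621 , 214.53594578],
       [  0.        ,   0.        ,   1.        ]]), 'tool_from_camera': array([[-2.51401504e-04, -9.69445269e-01, -2.45307578e-01,
         6.98725326e-02],
       [ 9.99999923e-01, -3.18014001e-04,  2.31936107e-04,
         1.91224828e-04],
       [-3.02860606e-04, -2.45307501e-01,  9.69445274e-01,
        -1.79636441e-01],
       [ 0.00000000e+00,  0.00000000e+00,  0.00000000e+00,
         1.00000000e+00]])}
```

View pics/scene0.png

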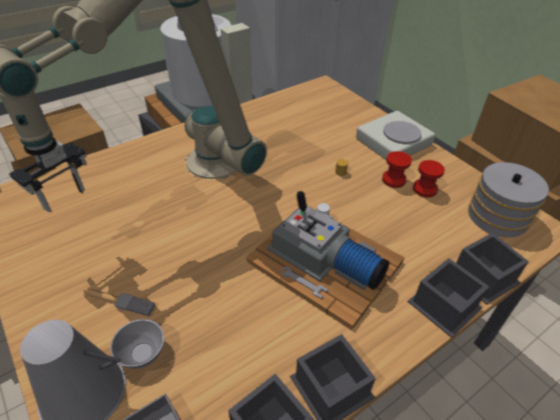

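View pics/side0.png

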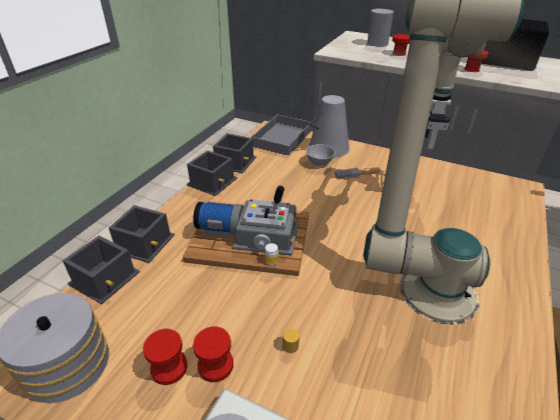

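View pics/wrist0.png

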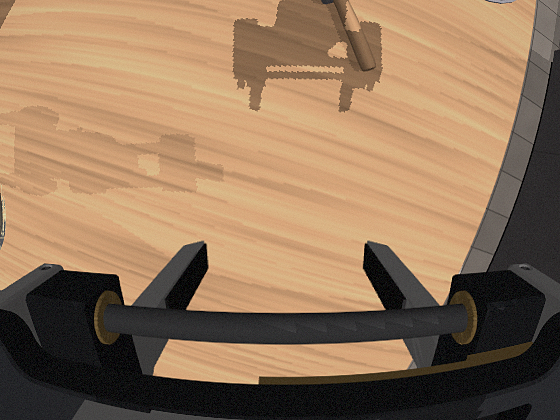

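```bash
python3 - <<'E'
import cv2
a=cv2.imread("pics/scene0.png")[180:300,240:400]
cv2.imwrite("pics/scene0c.png",cv2.resize(a,None,fx=5,fy=5,interpolation=cv2.INTER_CUBIC))
a=cv2.imread("pics/side0.png")[175:275,190:320]
cv2.imwrite("pics/side0c.png",cv2.resize(a,None,fx=6,fy=6,interpolation=cv2.INTER_CUBIC))
E
```

```text
(no output)
```

View pics/scene0c.png

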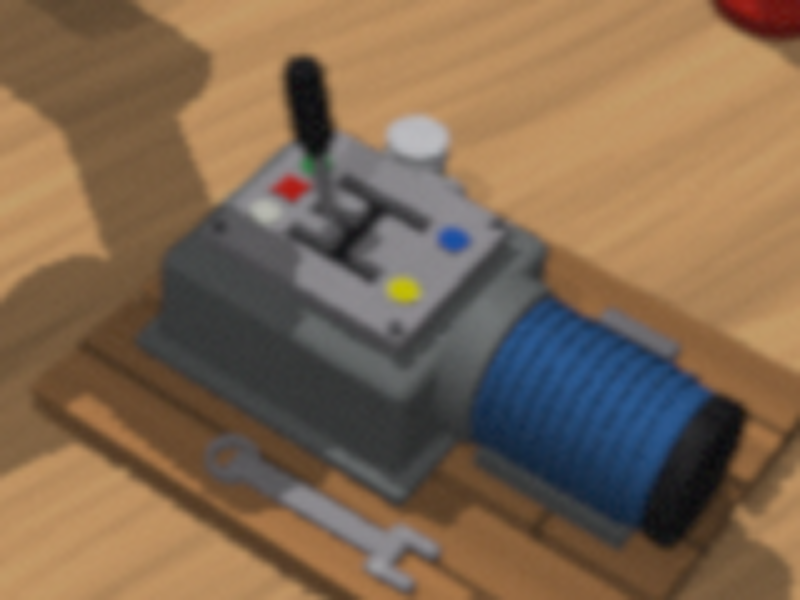

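View pics/side0c.png

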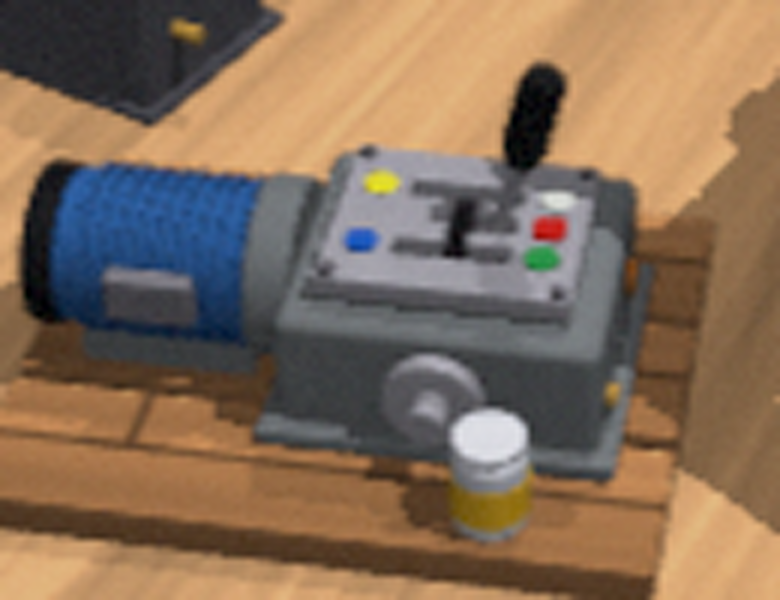

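Both views agree on the corners: green is at the -x, +y corner (next to the red mark, on the tin's side), white at -x, -y, blue at +x, +y and yellow at +x, -y. Next I'll measure the pose.

```bash
cat > h.py <<'E'
import cv2,numpy as np
from scipy.spatial.transform import Rotation as R
from rig import camera_params
def ray(n,uv):
    c=camera_params(n);d=np.linalg.inv(c["camera_matrix"])@[uv[0],uv[1],1]
    return np.array(c["origin"]),R.from_euler("xyz",c["orientation"],degrees=True).as_matrix()@d
def onz(n,uv,z):
    o,d=ray(n,uv);return o+d*(z-o[2])/d[2]
def proj(n,p):
    c=camera_params(n);q=R.from_euler("xyz",c["orientation"],degrees=True).as_matrix().T@(np.asarray(p)-c["origin"])
    q=c["camera_matrix"]@q;return q[:2]/q[2]
E
python3 - <<'E'
from h import *
G={'green':(-50,26),'white':(-50,-26),'blue':(50,26),'yellow':(50,-26)}
# from zoomed crops
P={'scene':{'blue':(453,239),'yellow':(404,290),'white':(267,211)},'side':{'yellow':(382,182),'blue':(361,239),'white':(558,200),'green':(541,258)}}
sc={'scene':(5,240,180),'side':(6,190,175)}
allw=[];allg=[]
for n in P:
    W=[]
    s,u,v=sc[n]
    im=cv2.imread(f"pics/{n}0.png");hsv=cv2.cvtColor(im,cv2.COLOR_BGR2HSV)
    for k,p in P[n].items():
        uv=((p[0]+.5)/s+u-.5,(p[1]+.5)/s+v-.5)
        if k!='white':
            m=cv2.inRange(hsv,{'blue':(105,120,60),'yellow':(25,120,100),'green':(50,90,40)}[k],{'blue':(125,255,255),'yellow':(35,255,255),'green':(80,255,255)}[k])
            ys,xs=np.nonzero(m);q=(abs(xs-uv[0])<4.5)&(abs(ys-uv[1])<3.5);print(n,k,uv,xs[q].mean(),ys[q].mean(),q.sum());uv=(xs[q].mean(),ys[q].mean())
        w=onz(n,uv,.127);W.append(w[:2]);allw.append(w[:2]);allg.append(G[k]);print(n,k,w.round(4))
def fit(g,w):
    g=np.array(g)/1000.;w=np.array(w)
    gc,wc=g.mean(0),w.mean(0);a=(g-gc)@[1,1j];b=(w-wc)@[1,1j]
    th=np.angle((a.conj()*b).sum());r=np.array([[np.cos(th),-np.sin(th)],[np.sin(th),np.cos(th)]])
    t=wc-r@gc;print("yaw",np.degrees(th),"t",t,"scale",abs((a.conj()*b).sum())/(abs(a)**2).sum(),"res mm",((g@r.T+t-w)*1000).round(1).tolist());return th,t
fit(allg[:3],allw[:3]);fit(allg[3:],allw[3:]);th,t=fit(allg,allw)
r=np.array([[np.cos(th),-np.sin(th)],[np.sin(th),np.cos(th)]])
lean=np.arcsin(27/90);
for L in (138,170,200):
    x,y=r@[-L*np.sin(lean)/1000,0]+t; p=[x,y,.035+L/1000*np.cos(lean)]
    print(L,np.round(p,4),[((proj(n,p)-sc[n][1:]+.5)*sc[n][0]).round() for n in sc])
E
```

```text
scene blue (330.2, 227.4) 330.11764705882354 227.58823529411765 17
scene blue [0.6209 0.0588 0.127 ]
scene yellow (320.4, 237.6) 320.2916666666667 237.70833333333334 24
scene yellow [0.636  0.0096 0.127 ]
scene white [ 0.5401 -0.0174  0.127 ]
side yellow (253.25, 204.91666666666666) 253.0 205.0 15
side yellow [0.636  0.0088 0.127 ]
side blue (249.75, 214.41666666666666) 249.77777777777777 214.5 18
side blue [0.6206 0.0582 0.127 ]
side white [ 0.5396 -0.0209  0.127 ]
side green (279.75, 217.58333333333334) 279.88235294117646 217.58823529411765 17
side green [0.5252 0.0291 0.127 ]
yaw 15.930559535187037 t [0.58058817 0.02072304] scale 0.990455975173158 res mm [[0.6, 0.7], [-0.2, -0.1], [-0.4, -0.6]]
yaw 16.945200321226363 t [0.58036371 0.01880472] scale 1.0020758838495247 res mm [[-0.3, -0.3], [-0.0, 0.0], [0.6, 0.2], [-0.3, -0.0]]
yaw 16.6887796475916 t [0.58043928 0.01952233] scale 0.99725256195084 res mm [[-0.0, 0.0], [-0.2, -0.6], [-0.1, -2.3], [-0.2, 0.2], [0.2, 0.6], [0.5, 1.1], [-0.2, 1.0]]
138 [0.5408 0.0076 0.1666] [array([305., 148.]), array([534., 171.])]
170 [0.5316 0.0049 0.1972] [array([294., 102.]), array([552., 127.])]
200 [0.523  0.0023 0.2258] [array([284.,  59.]), array([569.,  84.])]
```

```bash
python3 - <<'E'
from h import *
th=np.radians(16.7);t=np.array([.5804,.0195]);r=np.array([[np.cos(th),-np.sin(th)],[np.sin(th),np.cos(th)]])
for nm,a,b in(("bot",(318,150),(520,165)),("mid",(309,105),(533,115)),("top",(302,62),(547,67))):
    rs=[ray("scene",((a[0]+.5)/5+239.5,(a[1]+.5)/5+179.5)),ray("side",((b[0]+.5)/6+189.5,(b[1]+.5)/6+174.5))]
    A=0;B=0;
    for o,d in rs:
        d=d/np.linalg.norm(d);M=np.eye(3)-np.outer(d,d);A=A+M;B=B+M@o
    p=np.linalg.solve(A,B);print(nm,p.round(4),"gb",(r.T@(p[:2]-t)*1000).round(1))
print("ux",r[:,0],"uy",r[:,1])
for g in [(-95,0),(-51,0)]: print(g,r@(np.array(g)/1000)+t)
E
```

```text
bot [0.5485 0.0105 0.1694] gb [-33.1   0.6]
mid [0.5423 0.0069 0.2023] gb [-40.1  -1.1]
top [0.5364 0.0038 0.2328] gb [-46.6  -2.4]
ux [0.95782249 0.28736052] uy [-0.28736052  0.95782249]
(-95, 0) [ 0.48940686 -0.00779925]
(-51, 0) [0.53155105 0.00484461]
```

The grip's middle is at about (0.542, 0.007, 0.202), which is (-40, -1) mm in the gearbox frame. The tool yaw already matches the gearbox, so I'll shut the fingers and go behind the lever on its -x side.

```bash
python3 -m pendant '[[[4,7,0,0,1],[7,12,0,0,1],[10,17,0,0,1],[12.5,21.5,0,0,1],[15,26,0,0,1],[17.5,30,0,0,1],[20,34,0,0,1],[22,38,0,0,1],[24.5,42,0,0,1],[27,46,0,0,1],[29,50,-0.5,0,1],[30,52,-1,0,1]]]' 20; python3 - <<'E'
from h import *
from rig import manip,grab_frame
s=manip.observe();print(s['tcp_pos'],s['tool_rot'],s['contact_force'],s['gripper_width'],s['clock'])
cv2.imwrite("pics/scene1.png",cv2.resize(grab_frame("scene")[100:300,200:400,::-1],None,fx=3,fy=3,interpolation=cv2.INTER_CUBIC))
E
```

```text
clock: 1.35
tcp_pos: [0.474, -0.027, 0.1953]
tool_rot: [-180.0, -0.1, 17.6]
contact_force: [0.9, -0.9, -0.3]
gripper_width: 0.019
[ 0.47402649 -0.02701542  0.1953367 ] [-1.79981389e+02 -8.51141983e-02  1.75925375e+01] [ 0.90790119 -0.92505908 -0.3280715 ] 0.019463933206354093 1.35
```

View pics/scene1.png

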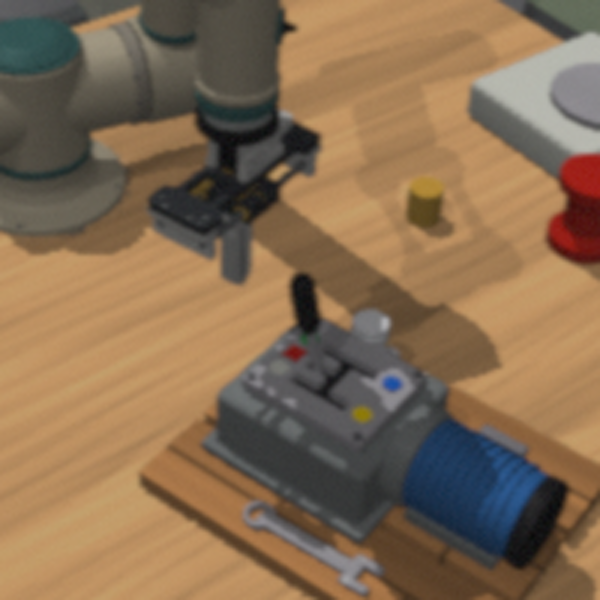

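```bash
python3 -m pendant '[[[1.5,1.5,-0.3,0,1],[2.5,2.5,-0.5,0,1],[3.45,2.5,-0.5,0,1],[3.9,2.6,-0.5,0,1],[4.3,2.75,-0.5,0,1],[4.7,2.85,-0.5,0,1],[5.1,2.95,-0.5,0,1],[5.5,3.1,-0.5,0,1],[5.9,3.2,-0.5,0,1],[6.3,3.35,-0.5,0,1],[6.7,3.45,-0.5,0,1],[7.1,3.55,-0.5,0,1]]]'
```

```text
clock: 2.6
tcp_pos: [0.5478, 0.0162, 0.189]
tool_rot: [-179.5, -0.3, 17.9]
contact_force: [-2.0, -0.2, 2.3]
gripper_width: 0.006
```

```bash
cat > look.py <<'E'
import sys
from h import *
from rig import manip,grab_frame
s=manip.observe();p=s['tcp_pos'];th=np.radians(16.7);c,n=np.cos(th),np.sin(th);d=p[:2]-[.5804,.0195]
print(p,"gb mm",1000*(c*d[0]+n*d[1]),1000*(c*d[1]-n*d[0]),s['tool_rot'],s['contact_force'],s['clock'])
k=sys.argv[1]
a=cv2.resize(grab_frame("scene")[140:280,250:383,::-1],None,fx=3,fy=3,interpolation=cv2.INTER_CUBIC)
b=cv2.resize(grab_frame("side")[140:280,190:323,::-1],None,fx=3,fy=3,interpolation=cv2.INTER_CUBIC)
cv2.imwrite(f"pics/l{k}.png",np.hstack([a,b]))
E
python3 look.py 2
```

```text
[0.5477721  0.01617279 0.18897388] gb mm -32.207849548082905 6.189095042565245 [-179.54608815   -0.29011597   17.86268772] [-1.95778091 -0.18593801  2.32341588] 2.6
```

View pics/l2.png

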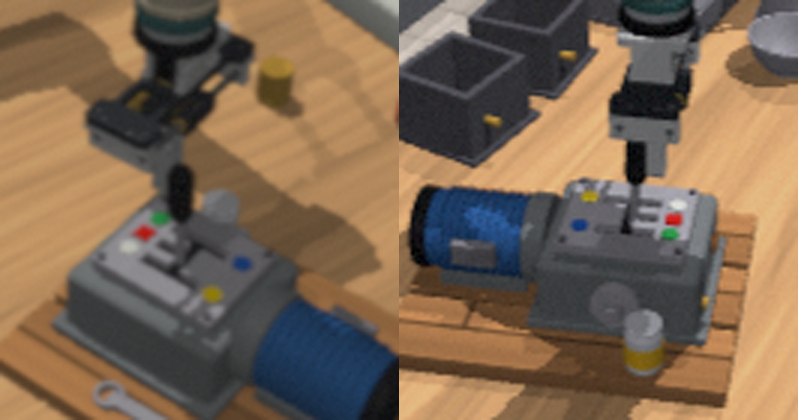

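```bash
python3 -m pendant '[[[0.2,0.06,0,0,1],[0.4,0.12,0,0,1],[0.6,0.18,0,0,1],[0.8,0.23,0,0,1],[0.8,0.23,0,0,1]]]'; python3 look.py 3
```

```text
clock: 3.2
tcp_pos: [0.5564, 0.0187, 0.1888]
tool_rot: [-179.5, -0.3, 17.9]
contact_force: [-1.8, -0.5, 0.7]
gripper_width: 0.005
[0.55642589 0.01869205 0.18882983] gb mm -23.195115672462215 6.115343097805013 [-179.53617209   -0.33257284   17.87094526] [-1.75476962 -0.54482013  0.67157517] 3.2
```

View pics/l3.png

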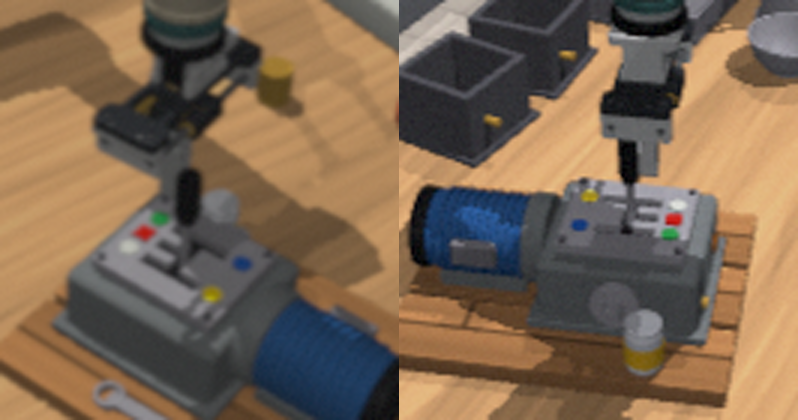

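```bash
python3 -m pendant '[[[0.15,0.05,0,0,1],[0.3,0.09,0,0,1],[0.3,0.09,0,0,1]]]';python3 -m pendant '[[[0.15,0.05,0,0,1],[0.3,0.09,0,0,1],[0.3,0.09,0,0,1]]]'
```

```text
clock: 3.6
tcp_pos: [0.5594, 0.0196, 0.1889]
tool_rot: [-179.5, -0.3, 17.9]
contact_force: [-1.3, -0.1, 1.5]
gripper_width: 0.005
clock: 3.9
tcp_pos: [0.5616, 0.0203, 0.1888]
tool_rot: [-179.5, -0.2, 17.9]
contact_force: [-4.4, -1.3, 3.1]
gripper_width: 0.005
```

Lever is against the far wall of the lane. Backing off and going round to its -y side.

```bash
python3 -m pendant '[[[-1.3,-0.4,0,0,1],[-2.6,-0.8,0,0,1],[-2.3,-1.8,0,0,1],[-1.8,-3.4,0,0,1],[-1.3,-5,0,0,1],[-1.05,-5.95,0,0,1],[-1.05,-5.95,0,0,1],[0.5,-5.5,0,0,1],[2,-5,0,0,1],[3.45,-4.6,0,0,1],[3.45,-4.6,0,0,1],[3.45,-4.6,0,0,1]]]'; python3 look.py 4
```

```text
clock: 5.1
tcp_pos: [0.5957, -0.0256, 0.1884]
tool_rot: [-179.5, -0.1, 17.9]
contact_force: [0.0, -0.3, 0.1]
gripper_width: 0.006
[ 0.59566925 -0.02555462  0.18840106] gb mm 1.6783149584560855 -47.542103848131624 [-1.79493688e+02 -1.49413332e-01  1.79013906e+01] [ 0.01087556 -0.26672526  0.08352251] 5.1
```

View pics/l4.png

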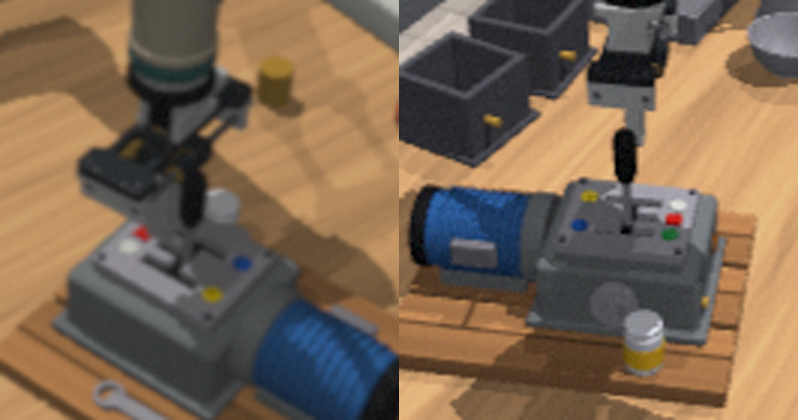

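```bash
python3 -m pendant '[[[-0.14,0.48,0,0,1],[-0.29,0.96,0,0,1],[-0.43,1.44,0,0,1],[-0.57,1.92,0,0,1],[-0.72,2.4,0,0,1],[-0.86,2.87,0,0,1],[-1,3.35,0,0,1],[-1.15,3.83,0,0,1],[-1.3,4.3,0,0,1],[-1.44,4.8,0,0,1],[-1.44,4.8,0,0,1]]]'; python3 look.py 5
```

```text
clock: 6.3
tcp_pos: [0.5804, 0.0234, 0.1884]
tool_rot: [-179.4, -0.1, 17.9]
contact_force: [-0.1, -0.3, 0.1]
gripper_width: 0.005
[0.58039256 0.02339582 0.188376  ] gb mm 1.1123779803226244 3.7336378213575028 [-1.79431216e+02 -1.39955265e-01  1.79157249e+01] [-0.11470085 -0.31739501  0.12926187] 6.3
```

View pics/l5.png

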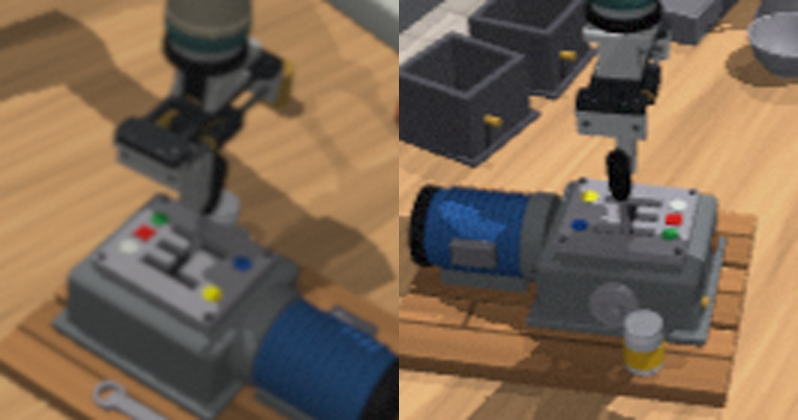

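```bash
python3 -m pendant '[[[-0.1,0.3,0,0,1],[-0.2,0.6,0,0,1],[-0.26,0.9,0,0,1],[-0.34,1.15,0,0,1],[-0.34,1.15,0,0,1]]]'; python3 -m pendant '[[[-0.06,0.2,0,0,1],[-0.12,0.4,0,0,1],[-0.12,0.4,0,0,1]]]';  python3 look.py 6
```

```text
clock: 6.9
tcp_pos: [0.5768, 0.0351, 0.1884]
tool_rot: [-179.4, -0.1, 17.9]
contact_force: [-0.7, -0.7, -0.2]
gripper_width: 0.004
clock: 7.2
tcp_pos: [0.5755, 0.0395, 0.1884]
tool_rot: [-179.4, -0.1, 17.9]
contact_force: [0.5, -1.2, 0.7]
gripper_width: 0.004
[0.5755038  0.0395085  0.18837901] gb mm 1.0599611470430643 20.571571384167093 [-1.79367288e+02 -1.27889454e-01  1.79249988e+01] [ 0.4956091  -1.2456606   0.66723456] 7.2
```

View pics/l6.png

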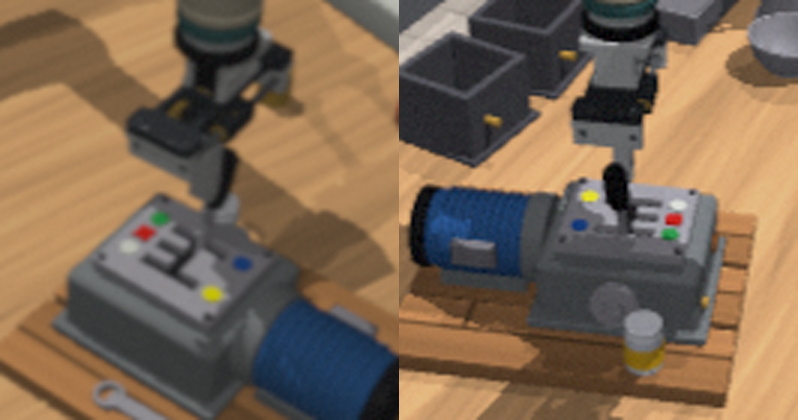

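```bash
for i in 1; do python3 -m pendant '[[[-0.05,0.15,0,0,1],[-0.09,0.3,0,0,1],[-0.09,0.3,0,0,1]]]'; done; python3 -m pendant '[[[-0.05,0.15,0,0,1],[-0.09,0.3,0,0,1],[-0.09,0.3,0,0,1]]]'
```

```text
clock: 7.6
tcp_pos: [0.5746, 0.0427, 0.1884]
tool_rot: [-179.3, -0.1, 17.9]
contact_force: [0.1, -0.8, -0.4]
gripper_width: 0.003
clock: 7.9
tcp_pos: [0.574, 0.0447, 0.1884]
tool_rot: [-179.5, -0.1, 17.9]
contact_force: [2.0, -4.3, -1.2]
gripper_width: 0.007
```

```bash
python3 -m pendant '[[[0.3,-1,0,0,1],[0.6,-2,0,0,1],[0.6,-2,0,0,1],[2,-1.6,0,0,1],[3.5,-1.1,0,0,1],[4.8,-0.74,0,0,1],[4.8,-0.74,0,0,1],[4.4,0.7,0,0,1],[4,2.1,0,0,1],[3.5,3.57,0,0,1],[3.5,3.57,0,0,1]]]'; python3 look.py 7
```

```text
clock: 9.0
tcp_pos: [0.6074, 0.0831, 0.1888]
tool_rot: [-179.4, -0.1, 18.1]
contact_force: [0.0, -0.2, 0.8]
gripper_width: 0.005
[0.60735818 0.08306599 0.18877026] gb mm 44.087507772298885 53.13821559402541 [-1.79401745e+02 -1.17058541e-01  1.80904388e+01] [ 0.00903084 -0.24856699  0.78830278] 9.0
```

View pics/l7.png

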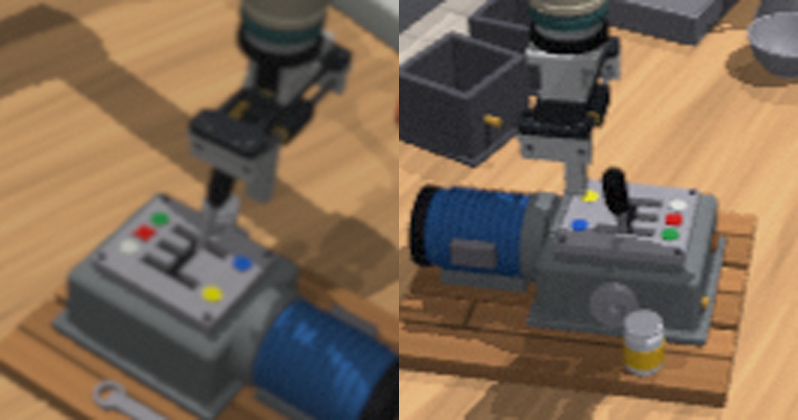

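```bash
python3 -m pendant '[[[-0.5,-0.17,0,0,1],[-1,-0.35,0,0,1],[-1.5,-0.5,0,0,1],[-1.95,-0.65,0,0,1],[-2.4,-0.8,0,0,1],[-2.9,-0.95,0,0,1],[-3.4,-1.1,0,0,1],[-3.85,-1.2,0,0,1],[-4.3,-1.35,0,0,1],[-4.8,-1.5,0,0,1],[-5.2,-1.6,0,0,1],[-5.2,-1.6,0,0,1]]]'; python3 look.py 8
```

```text
clock: 10.3
tcp_pos: [0.5547, 0.0647, 0.1883]
tool_rot: [-179.5, 0.0, 18.0]
contact_force: [0.1, 0.3, -0.4]
gripper_width: 0.006
[0.55468598 0.06472646 0.18830172] gb mm -11.633169061896943 50.70811752179895 [-1.79481571e+02  3.80032154e-02  1.80206744e+01] [ 0.08062375  0.26396592 -0.4125536 ] 10.3
```

View pics/l8.png

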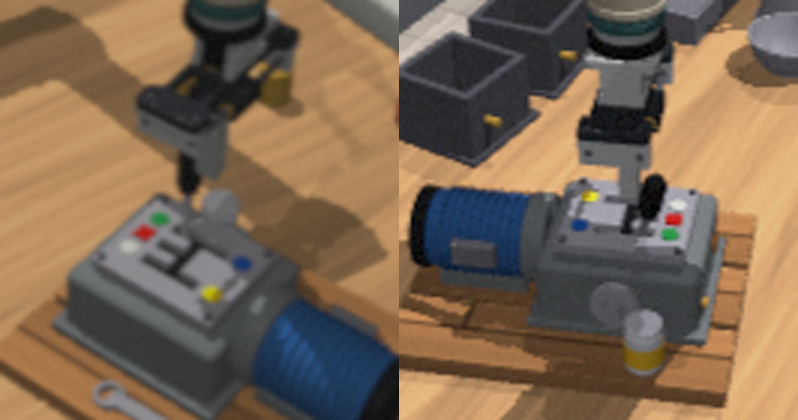

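Lever has entered the green slot. I'll push on in small steps until it stops.

```bash
python3 -m pendant '[[[-0.4,-0.12,0,0,1],[-0.77,-0.23,0,0,1],[-1.1,-0.33,0,0,1],[-1.1,-0.33,0,0,1]]]'; python3 -m pendant '[[[-0.15,-0.05,0,0,1],[-0.3,-0.09,0,0,1],[-0.3,-0.09,0,0,1]]]'; python3 look.py 9
```

```text
clock: 10.8
tcp_pos: [0.5426, 0.0617, 0.1881]
tool_rot: [-179.4, 0.2, 18.0]
contact_force: [0.1, 0.7, -0.7]
gripper_width: 0.005
clock: 11.1
tcp_pos: [0.5406, 0.0612, 0.1883]
tool_rot: [-179.4, 0.0, 18.0]
contact_force: [4.9, 0.8, -3.0]
gripper_width: 0.005
[0.54062032 0.06122388 0.18825922] gb mm -26.112073727835195 51.395182259121526 [-1.79405453e+02  5.49826952e-03  1.80124090e+01] [ 4.92092705  0.7991832  -2.97986156] 11.1
```

View pics/l9.png

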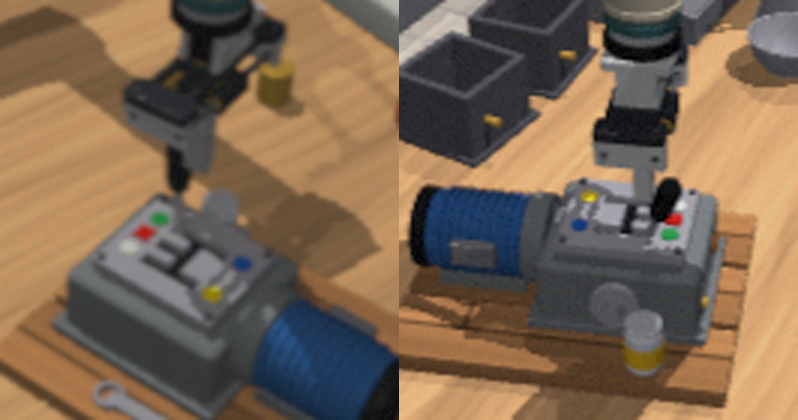

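```bash
python3 -m pendant '[[[-0.15,-0.05,0,0,1],[-0.3,-0.09,0,0,1],[-0.3,-0.09,0,0,1]]]'; python3 -m pendant '[[[-0.15,-0.05,0,0,1],[-0.3,-0.09,0,0,1],[-0.3,-0.09,0,0,1]]]'
```

```text
clock: 11.5
tcp_pos: [0.5399, 0.0611, 0.1887]
tool_rot: [-179.4, -0.3, 18.0]
contact_force: [7.2, 3.1, -2.1]
gripper_width: 0.008
clock: 11.8
tcp_pos: [0.5396, 0.0611, 0.1891]
tool_rot: [-179.4, -0.6, 18.0]
contact_force: [7.6, 3.2, -3.5]
gripper_width: 0.003
```

The lever is at its stop: 8 N and no further motion. Retracting along +x, then up.

```bash
python3 -m pendant '[[[1,0.3,0,0,1],[2.5,0.75,0,0,1],[4,1.2,0,0,1],[4.5,1.35,2,0,1],[4.5,1.35,5,0,1],[4.5,1.35,9,0,1],[4.5,1.35,13,0,1],[4.5,1.35,16,0,1],[4.5,1.35,16,0,1],[4.5,1.35,16,0,1]]]'; python3 look.py 10; python3 - <<'E'
from h import *
from rig import grab_frame
cv2.imwrite("pics/sf.png",np.hstack([grab_frame("scene"),grab_frame("side")])[:,:,::-1][:, :, :])
im=cv2.imread("pics/sf.png");cv2.imwrite("pics/sf.png",cv2.resize(im,(800,300)))
E
```

```text
clock: 12.8
tcp_pos: [0.5839, 0.0743, 0.3488]
tool_rot: [-179.4, -0.5, 18.0]
contact_force: [-0.8, -0.2, -0.9]
gripper_width: 0.003
[0.58387195 0.07434566 0.34883741] gb mm 19.085993228870034 51.5347016714785 [-179.40531166   -0.51402306   17.97917506] [-0.82163835 -0.21093837 -0.91211701] 12.8
```

View pics/l10.png

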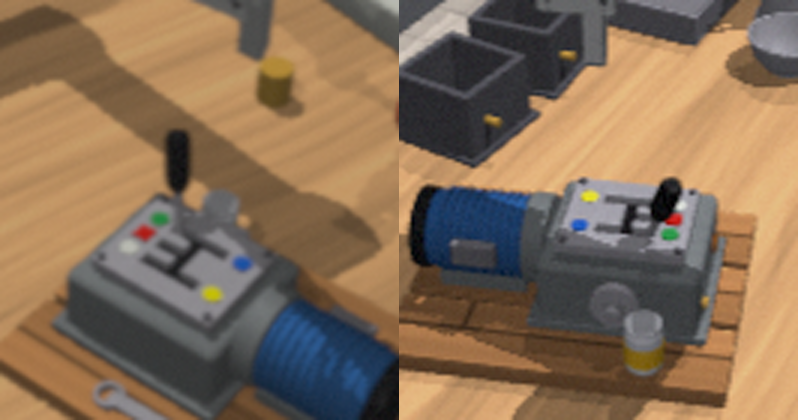

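View pics/sf.png

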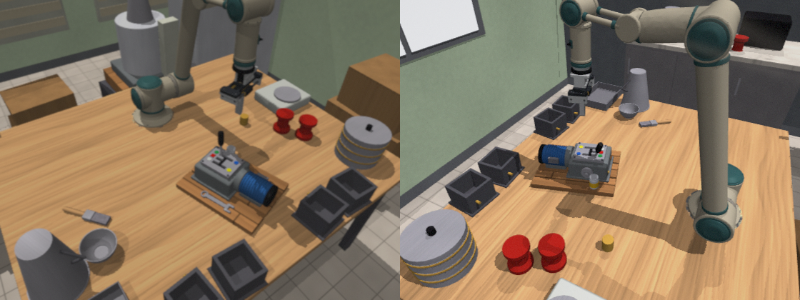

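```bash
python3 - <<'E'
from h import *
th=np.radians(16.7);t=np.array([.5804,.0195]);r=np.array([[np.cos(th),-np.sin(th)],[np.sin(th),np.cos(th)]])
for nm,a,b in(("mid",(177,160),(267,200)),("top",(177,134),(273,183)),("bot",(178,188),(259,219))):
    A=0;B=0
    for o,d in[ray("scene",((a[0]+.5)/3+249.5,(a[1]+.5)/3+139.5)),ray("side",((b[0]+.5)/3+189.5,(b[1]+.5)/3+139.5))]:
        d=d/np.linalg.norm(d);M=np.eye(3)-np.outer(d,d);A=A+M;B=B+M@o
    p=np.linalg.solve(A,B);g=r.T@(p[:2]-t)*1000;print(nm,p.round(4),"gb",g.round(1),"gate est",(g*90/(p[2]*1000-35)).round(1),"*cos")
E
```

```text
mid [0.5188 0.0525 0.1912] gb [-49.5  49.3] gate est [-28.5  28.4] *cos
top [0.5109 0.056  0.218 ] gb [-56.1  54.9] gate est [-27.6  27. ] *cos
bot [0.5283 0.0499 0.1614] gb [-41.2  44.1] gate est [-29.3  31.4] *cos
```

```bash
python3 -m pendant '[[[0,0,0,0,1],[0,0,0,0,1]]]'; python3 -c "
from rig import manip;print(manip.hand_in())"
```

```text
clock: 13.2
tcp_pos: [0.5831, 0.0745, 0.3459]
tool_rot: [-179.3, -0.2, 18.0]
contact_force: [0.2, -0.3, 0.4]
gripper_width: 0.001
the job is handed in; nothing more can be done
None
```

The lever is in the green slot (the -x, +y corner), pushed until it stopped, and the job was handed in at 13.2 s. No verdict was reported.

I pushed it with shut fingertips in three moves: +x out of park to the far wall of the lane, +y to the lane's end, then -x into the slot. I then backed the hand off and lifted it about 16 cm.

- **Lever position:** triangulated from the last pictures, the grip's middle is at (-49, +49) mm in the gearbox frame. The shaft at gate level is at about (-27, +27) mm, good to a few mm. That is about 23 mm from the green disc, which is the fully-home value.
- **Force:** the readings I took on the tool peaked at about 9 N, against the end of the green slot.
- **Bystanders:** the tin, wrench and other items look unmoved in both camera views. I judged this by eye and did not measure them. After the retreat the hand touches nothing, and the force reading is back near zero.
- **Disagreements:** at the start the lever leaned less in park than the nominal end position (grip at -40 mm, not about -50 mm). After the first push the tool sat about 7 mm off its intended line. Neither affected the result.

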